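# Sweep the bare terracotta discs through the gate of the sorting tray

## Task

Sort the fired discs on the wooden sorting tray: with the fingertips, push the three bare terracotta discs one at a time through the narrow gate, so that each drops through the slot into the green bin below before the next one enters the funnel. Pick nothing up: the discs only slide on the tray floor until they drop. Leave the two blue-glazed discs in the main part of the tray, short of the gate (a nudge does no harm), and leave the standing test tiles and the other things on the table where they are.

Things in the scene. Friction and masses are not known exactly. Their poses are not given: they have to be found in the camera images.
- tray: Fixed wooden sorting tray, plywood floor top 60 mm above the table; origin on the table under it. Its y axis points along the tray to the gate, x across, z up. Floor inside the rims: x -150 to 150 mm, y from -180 mm. Rims and strips stand 12 mm above the floor (z 60 to 72 mm). The discs start within x -95 to 95 mm, y -87 to 12 mm.
- funnel (a point): Where the funnel counts as entered: tray x 0, y 60 mm, at floor level (z 60 mm), tray's axes. The funnel is made by two dark straight strips whose inner faces run from tray x = +-150 mm, y = 20 mm to x = +-21 mm, y = 100 mm (the gate).
- gate (a point): Middle of the gate at floor level: a gap 42 mm wide between the ends of the two funnel strips (tray x 0, y 100 mm, z 60 mm). Same axes as the tray. The floor ends here and the slot begins, so a disc tips in and drops once its centre is some millimetres past this line.
- slot (a point): Middle of the slot, the hole in the floor right behind the gate: 60 mm across by 50 mm along the tray (tray y 100 to 150 mm), with a 22 mm high stop board beyond it (top at z 82 mm).
- bin (a point): Middle of the inner floor, 4 mm above the table, of the green open bin fixed under the slot: inside 152 mm across (tray x) by 172 mm (tray y 74 to 246 mm), rim at z 45 mm, part of it showing beyond the end of the tray.
- bisque1_center (a point): Bare terracotta (brown-red) fired clay disc, 32 mm diameter, 10 mm thick, 14 to 24 g, small hanging hole; lying flat at the start, origin at its centre, 5 mm above its underside. To be pushed into the bin.
- bisque2_center (a point): Bare terracotta (brown-red) fired clay disc, 32 mm diameter, 10 mm thick, 14 to 24 g, small hanging hole; lying flat at the start, origin at its centre, 5 mm above its underside. To be pushed into the bin.
- bisque3_center (a point): Bare terracotta (brown-red) fired clay disc, 32 mm diameter, 10 mm thick, 14 to 24 g, small hanging hole; lying flat at the start, origin at its centre, 5 mm above its underside. To be pushed into the bin.
- glazed1_center (a point): Blue-glazed disc of the same size, 32 mm by 10 mm; lying flat at the start, origin at its centre, 5 mm above its underside. It stays on the tray.
- glazed2_center (a point): Blue-glazed disc of the same size, 32 mm by 10 mm; lying flat at the start, origin at its centre, 5 mm above its underside. It stays on the tray.
- test_tile1: Upright L-shaped glaze test tile standing by the back board of the tray, 36 mm wide (tray x), 24 mm deep, 52 mm tall; origin under its foot. Leave it standing where it is.
- test_tile2: Upright L-shaped glaze test tile standing by the back board of the tray, 36 mm wide (tray x), 24 mm deep, 52 mm tall; origin under its foot. Leave it standing where it is.
- pot: Terracotta pot on the table, 96 mm across, 85 mm tall; origin under its centre. Leave alone.
- small_pot: Small terracotta pot on the table, 60 mm across, 55 mm tall; origin under its centre. Leave alone.
- slip_jar: Amber glass jar with white cap on the table, 64 mm across, 85 mm tall; origin under its centre. Leave alone.
- glaze_brush: Wooden brush lying on the table; origin under its middle. Leave alone.

How it is judged:
On the way, in this order (a step that is already met when the one before it is completed fails the run):
1. a first terracotta disc lies in the bin (((z of bisque1_center in the frame of tray below 0.045 m and y of bisque1_center in the frame of tray between 0.07 and 0.25 m and x of bisque1_center in the frame of tray between -0.08 and 0.08 m) or (z of bisque2_center in the frame of tray below 0.045 m and y of bisque2_center in the frame of tray between 0.07 and 0.25 m and x of bisque2_center in the frame of tray between -0.08 and 0.08 m) or (z of bisque3_center in the frame of tray below 0.045 m and y of bisque3_center in the frame of tray between 0.07 and 0.25 m and x of bisque3_center in the frame of tray between -0.08 and 0.08 m))), for 0.1 s.
2. a second terracotta disc lies in the bin ((((z of bisque1_center in the frame of tray below 0.045 m and y of bisque1_center in the frame of tray between 0.07 and 0.25 m and x of bisque1_center in the frame of tray between -0.08 and 0.08 m) and (z of bisque2_center in the frame of tray below 0.045 m and y of bisque2_center in the frame of tray between 0.07 and 0.25 m and x of bisque2_center in the frame of tray between -0.08 and 0.08 m)) or ((z of bisque1_center in the frame of tray below 0.045 m and y of bisque1_center in the frame of tray between 0.07 and 0.25 m and x of bisque1_center in the frame of tray between -0.08 and 0.08 m) and (z of bisque3_center in the frame of tray below 0.045 m and y of bisque3_center in the frame of tray between 0.07 and 0.25 m and x of bisque3_center in the frame of tray between -0.08 and 0.08 m)) or ((z of bisque2_center in the frame of tray below 0.045 m and y of bisque2_center in the frame of tray between 0.07 and 0.25 m and x of bisque2_center in the frame of tray between -0.08 and 0.08 m) and (z of bisque3_center in the frame of tray below 0.045 m and y of bisque3_center in the frame of tray between 0.07 and 0.25 m and x of bisque3_center in the frame of tray between -0.08 and 0.08 m)))), for 0.1 s.
3. the third terracotta disc lies in the bin (z of each of bisque1_center, bisque2_center, bisque3_center in the frame of tray below 0.045 m and y of bisque1_center in the frame of tray between 0.07 and 0.25 m and x of bisque1_center in the frame of tray between -0.08 and 0.08 m and y of bisque2_center in the frame of tray between 0.07 and 0.25 m and x of bisque2_center in the frame of tray between -0.08 and 0.08 m and y of bisque3_center in the frame of tray between 0.07 and 0.25 m and x of bisque3_center in the frame of tray between -0.08 and 0.08 m), for 0.1 s.
At the end, for the whole second after the job is handed in: All three terracotta discs lie at rest in the green bin (centres below 45 mm and inside its walls), both blue-glazed discs lie at rest on the tray floor, centres at least 10 mm short of the gate (all of step 3 and linear speed of each of bisque1, bisque2, bisque3, glazed1, glazed2 below 0.02 m/s and z of glazed1_center in the frame of tray between 0.055 and 0.075 m and y of glazed1_center in the frame of tray between -0.18 and 0.09 m and x of glazed1_center in the frame of tray between -0.15 and 0.15 m and z of glazed2_center in the frame of tray between 0.055 and 0.075 m and y of glazed2_center in the frame of tray between -0.18 and 0.09 m and x of glazed2_center in the frame of tray between -0.15 and 0.15 m); the robot touches nothing.
It fails at once if a disc is lifted (its centre more than 80 mm above the table, 15 mm higher than when lying on the tray) (height (world z) of any of bisque1_center, bisque2_center, bisque3_center, glazed1_center, glazed2_center above 0.08 m).
It fails at once if two terracotta discs are on the floor of the funnel at once (both centres beyond tray y = 60 mm and not yet dropped) (((y of bisque1_center in the frame of tray above 0.06 m and z of bisque1_center in the frame of tray above 0.05 m) and (y of bisque2_center in the frame of tray above 0.06 m and z of bisque2_center in the frame of tray above 0.05 m)) or ((y of bisque1_center in the frame of tray above 0.06 m and z of bisque1_center in the frame of tray above 0.05 m) and (y of bisque3_center in the frame of tray above 0.06 m and z of bisque3_center in the frame of tray above 0.05 m)) or ((y of bisque2_center in the frame of tray above 0.06 m and z of bisque2_center in the frame of tray above 0.05 m) and (y of bisque3_center in the frame of tray above 0.06 m and z of bisque3_center in the frame of tray above 0.05 m))).
It fails at once if a blue-glazed disc goes through the gate (y of any of glazed1_center, glazed2_center in the frame of tray above 0.1 m).
It fails at once if a test tile is knocked over or moved more than 25 mm (angle between any of test_tile1, test_tile2's own z axis and vertical above 0.5 rad or distance of any of test_tile1, test_tile2 from where it was at the start of the episode above 0.025 m).
It fails at once if a pot, the jar or the brush is moved more than 30 mm (distance of any of pot, small_pot, slip_jar, glaze_brush from where it was at the start of the episode above 0.03 m).
It also fails if it takes over 61 s, if anything falls off the work surface, if the arm or the gripper's body presses on something with over 40 N, if the wrist force passes 120 N, or if a joint passes its speed limit or range.

## Robot

A 7-joint arm with a two-finger parallel gripper is mounted at the origin on the work surface. World frame = base frame: x ahead of the robot, y to its left, z up, the work surface at z = 0. Lengths are in m, angles in rad, forces in N, time in s.
With the tool pointing down it reaches from about 0.425 to 0.875 m from the base axis. Payload 4.7 kg.
Tool frame: the origin (TCP) lies where the fingers leave the gripper's body, on its centre line; the fingertips stand 70 mm ahead of it and the grasp point (between the pads) lies 51 mm ahead of it; z points along the fingers, y is the line along which they close (so a half turn about z gives the same grasp; the last joint's range is limited). The gripper opens to 87 mm and grips with 3 to 60 N. Pads are 19 mm wide; open, the fingers measure 117 mm over their backs; the gripper's body (75 mm by 190 mm) begins 51 mm behind the grasp point.
Start: joints at [0.014, 0.321, -0.07, 1.45, 0.023, 1.371, -0.057], TCP at [0.65, -0, 0.292] pointing down, gripper open.
Joint ranges: [-2.86, 2.86], [-0.3, 2.09], [-1.38, 1.24], [0.06, 2.45], [-1.56, 4.7], [0.09, 2.05], [-2.69, 2.69]. Speed limits (rad/s): [2.57, 2.57, 3.14, 3.14, 3.14, 3.14, 3.14].

## Interface

Orientations are given as a rotation vector (axis times angle).
In Python, from bench import ctrl gives the robot as it stands.
- The arm moves only by the tool play_rows, never from a script. Its argument "increments" is a list that holds one entry, the list of rows, each a list of 7 numbers: the shift along the tool's x, y, z as a fraction of full scale, then the turn, a rotation vector about the tool's x, y, z as a fraction of full scale, then the gripper command: -1 is shut, 1 is fully open, values between are in proportion. A call has 1 to 8 rows; each row is the pose to reach, as a shift and turn from the pose commanded when the call began, along the tool's axes at that moment; what a row does not reach only later rows make up. Full scale, the value 1, is 0.1 m for a shift and 90 degrees for a turn. A row lasts 1/10 s, in which the tool goes at most 50 mm and 8.59 degrees, less where a joint would pass 70% of its speed; a pose out of reach is approached as far as the arm can. A call with a number of a shift or a turn outside -1 to 1 is refused whole. A call with a gripper value outside its range is refused whole. The fingers move at their own pace and stop on an object; "squeeze" is the grip in N (left out, the last holds). Time passes only in rows, so rows that repeat a pose let the fingers close. It gives the time, the measured TCP pose, the force, the opening and the grip force at its end, in the units of the state.
- ctrl.get_state(): the state, without advancing time (a new reading comes with each control period).
- ctrl.get_image(name): name is "scene" or "side" or "wrist"; returns the picture (400x640x3 uint8, red, green, blue); there is no depth.
- ctrl.get_calibration(name): a dict with "vertical_fov" (degrees; the focal length in pixels is half the picture's height over the tangent of half this angle, whatever the lens; pixels are square), "cx", "cy" (the principal point, pixels), "R" (3x3) and "t" (3): a world point X has camera coordinates R X + t; the wrist camera has in their place "T_tool_cam" (4x4, takes a point from camera to tool coordinates, whose origin is the TCP and whose axes are the flange's). Camera axes: x right, y down, z forward; pixel columns grow to the right and rows downward; lengths in m; the calibration is good to about 2 mm. A picture is of the moment at which its call begins: read the wrist's pose just before it. get_calibration takes no time and is no camera call.
- ctrl.close_job(): hands the job in; it is judged then, once.
The state is a dict: "time": time; "joint_positions": joint angles; "qd": joint speeds; "joint_torque": joint torques, N m; "position": TCP position; "tool_rot": TCP orientation; "ft_force": force on the tool from outside, world axes, zero at the start; "torque": the same for the moment, N m; "grip_width": opening from 0.0 (shut) to 1.0 (fully open); "grip_force": force on a finger pad.
Only numpy, scipy, OpenCV 4.12 (cv2) and the standard library are available. Lean on these libraries where they do the work, as an engineer would, in place of code of your own. Each camera call takes 0.05 s, during which the arm holds its last target. There are 200 camera calls.

## Working session

There is one attempt and no reset: what is moved stays moved. The work goes in short steps, Python scripts to look and compute and a tool call to move; the robot and the scene stay as the last step left them, time stands still between calls to the robot, and variables do not carry over. Pictures are saved under pics/ and viewed, at most 10 in all, crops included, and the job is handed in when it is done.

Besides the shell and the picture viewer there is one more tool, called after ">>>" in YAML: its name, and indented under it one key for each argument. play_rows: Moves the arm, as the interface text tells. Shift numbers are shares of 0.1 m and turn numbers shares of 90 degrees, none past 1 either way. Its arguments: {"type":"object","properties":{"increments":{"type":"array"},"squeeze":{"type":"number"}},"required":["increments"]}

```bash
mkdir -p pics && cat > h.py <<'E'
import numpy as np, cv2
from bench import ctrl
from scipy.spatial.transform import Rotation as Ro
def cam(name, st=None):
    c=ctrl.get_calibration(name); f=200/np.tan(np.radians(c["vertical_fov"])/2)
    if "R" in c: R=np.array(c["R"]);t=np.array(c["t"])
    else:
        T=np.eye(4);T[:3,:3]=Ro.from_rotvec(st["tool_rot"]).as_matrix();T[:3,3]=st["position"]
        M=np.linalg.inv(T@np.array(c["T_tool_cam"]));R=M[:3,:3];t=M[:3,3]
    return f,c["cx"],c["cy"],R,t
def ray(C,u,v,z):
    f,cx,cy,R,t=C; o=-R.T@t; d=R.T@np.array([(u-cx)/f,(v-cy)/f,1]); return o+d*(z-o[2])/d[2]
def shot(name,fn=None):
    st=ctrl.get_state(); im=cv2.cvtColor(np.array(ctrl.get_image(name)),cv2.COLOR_RGB2BGR)
    if fn: cv2.imwrite("pics/"+fn,im)
    return im,cam(name,st)
E
python3 - <<'E'
from h import *
s=ctrl.get_state();print(s["time"],s["position"],s["tool_rot"],Ro.from_rotvec(s["tool_rot"]).as_matrix().round(3))
a,C=shot("scene","s1.png");b,D=shot("wrist","w1.png")
for n in("scene","side"):
    c=cam(n);print(n,c[0],-c[3].T@c[4])
E
```

```text
0.0 [ 6.49571864e-01 -4.07770304e-05  2.91170459e-01] [-2.22051007e+00 -2.22061520e+00  2.20837534e-03] [[-0.     1.    -0.002]
 [ 1.     0.    -0.   ]
 [-0.    -0.002 -1.   ]]
scene 402.6377644150847 [ 1.3202535  -0.03728567  0.88981368]
side 515.1212388442326 [ 0.23490515 -1.05189263  0.98489967]
```

View pics/s1.png

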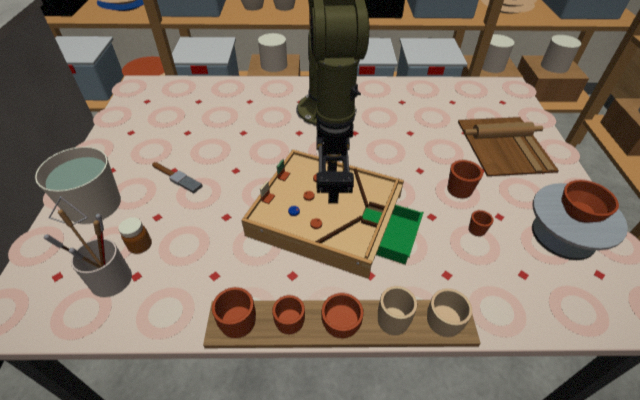

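View pics/w1.png

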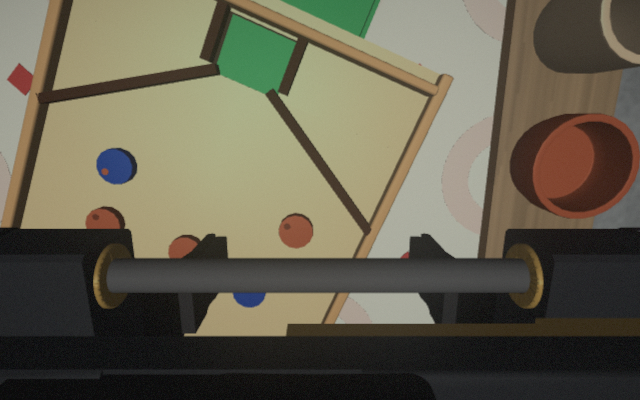

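The wrist view shows the gate between strip ends (218,72) and (268,94), and the strips' outer ends at (40,102) and (366,235). Blue discs are at (116,166) and about (250,297). Terracotta discs are at (296,231), (103,221) and (184,247), the last two partly hidden.

```bash
cat >> h.py <<'E'
def blobs(im,C,z=0.07,amin=60):
    h=cv2.cvtColor(im,cv2.COLOR_BGR2HSV);out=[]
    for n,lo,hi in(("red",(0,110,60),(12,255,255)),("blue",(105,120,50),(130,255,255))):
        m=cv2.inRange(h,lo,hi);m=cv2.morphologyEx(m,cv2.MORPH_OPEN,np.ones((3,3)));m=cv2.morphologyEx(m,cv2.MORPH_CLOSE,np.ones((5,5)))
        for c in cv2.findContours(m,0,2)[0]:
            if cv2.contourArea(c)<amin: continue
            (u,v),r=cv2.minEnclosingCircle(c);out.append((n,round(u),round(v),round(r,1),ray(C,u,v,z)[:2]))
    return out
E
python3 - <<'E'
from h import *
s=ctrl.get_state();C=cam("wrist",s);b=cv2.imread("pics/w1.png")
P=np.array([ray(C,u,v,.072)[:2] for u,v in((41,103),(218,74),(267,95),(366,235))])
Q=np.array([(-.15,.02),(-.021,.1),(.021,.1),(.15,.02)])
p=P-P.mean(0);q=Q-Q.mean(0);H=q.T@p
th=np.arctan2(H[0,1]-H[1,0],H[0,0]+H[1,1]);R=np.array([[np.cos(th),-np.sin(th)],[np.sin(th),np.cos(th)]])
t=P.mean(0)-R@Q.mean(0);print("th",np.degrees(th),t,"res",(P-Q@R.T-t).round(4).tolist())
np.savez("tray.npz",R=R,t=t)
a=cv2.imread("pics/s1.png")
d,D=shot("side","d1.png")
for im,K in((b,C),(a,cam("scene")),(d,D)):
    for o in blobs(im,K,amin=25):
        x=R.T@(o[4]-t)
        if abs(x[0])<.15 and -.2<x[1]<.12: print(*o[:4],o[4].round(3),"tray",x.round(4))
    print()
E
```

```text
th -22.87022326930042 [ 0.5472187  -0.00160948] res [[0.0001, 0.0001], [-0.0001, -0.0005], [0.0008, -0.0006], [-0.0007, 0.001]]
red 183 249 15.7 [ 0.523 -0.055] tray [-0.0011 -0.0587]
red 296 231 16.9 [ 0.628 -0.037] tray [ 0.0884 -0.0015]
red 103 223 17.7 [ 0.453 -0.03 ] tray [-0.0761 -0.0631]
blue 249 295 15.1 [ 0.583 -0.102] tray [ 0.0716 -0.0788]
blue 114 166 18.7 [0.47  0.022] tray [-0.0804 -0.0084]

red 316 223 5.6 [ 0.632 -0.039] tray [ 0.0929 -0.0009]
red 268 198 6.1 [ 0.539 -0.173] tray [ 0.0585 -0.1608]
red 308 196 5.1 [ 0.531 -0.059] tray [ 0.0075 -0.0591]
red 283 175 5.8 [ 0.447 -0.136] tray [-0.0407 -0.1625]
blue 293 211 4.5 [ 0.59  -0.101] tray [ 0.0775 -0.0747]

red 313 196 5.4 [ 0.522 -0.063] tray [ 0.0009 -0.0663]
red 284 195 5.2 [ 0.45  -0.036] tray [-0.0766 -0.0695]
red 347 184 5.0 [ 0.626 -0.041] tray [ 0.0877 -0.0062]
blue 338 202 4.7 [ 0.58  -0.104] tray [ 0.0703 -0.0817]
blue 286 182 4.3 [0.468 0.015] tray [-0.0791 -0.0153]
```

View pics/d1.png

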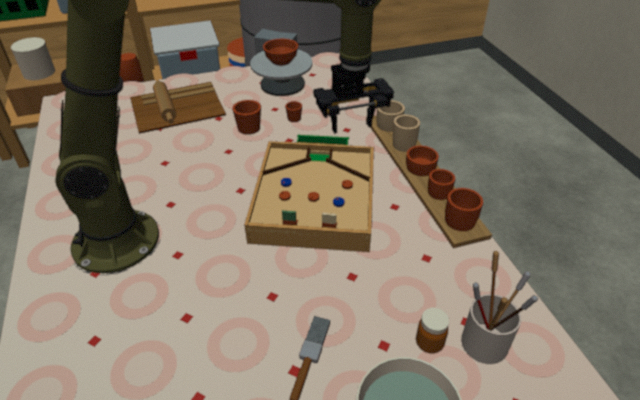

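```bash
cat > plan.py <<'E'
import sys; from h import *
# args: "x,y,z;..." waypoints of the TCP in tray mm at tray-aligned yaw -> row shift fractions
T=np.load("tray.npz");s=ctrl.get_state();p=np.array(s["position"]);R0=Ro.from_rotvec(s["tool_rot"])
R=T["R"];Rt=Ro.from_matrix(np.column_stack([[*R[:,1],0],[*R[:,0],0],[0,0,-1]]))
print("t",s["time"],"now tray",((R.T@(p[:2]-T["t"]))*1e3).round(1),p[2].round(4),"turn",((R0.inv()*Rt).as_rotvec()/(np.pi/2)).round(3),"F",np.round(s["ft_force"],1),"grip",s["grip_width"])
for w in sys.argv[1].split(";"):
    w=np.array(eval(w))/1e3;q=np.r_[R@w[:2]+T["t"],w[2]]
    print((w*1e3).tolist(),(R0.inv().apply(q-p)/.1).round(3).tolist())
E
python3 plan.py "-1,-93,200;-1,-93,160"
```

```text
t 0.15 now tray [93.8 41.2] 0.2914 turn [-0.001  0.     0.254] F [0.4 0.1 0.6] grip 0.999045496332435
[-1.0, -93.0, 200.0] [-0.868, -1.394, 0.916]
[-1.0, -93.0, 160.0] [-0.868, -1.393, 1.316]
```

>>> play_rows:
  increments:
    - [[-0.3,-0.4,0.2,0,0,0.09,-0.724],[-0.6,-0.8,0.4,0,0,0.18,-0.724],[-0.868,-1.0,0.6,0,0,0.254,-0.724],[-0.868,-1.0,0.9,0,0,0.254,-0.724],[-0.868,-1.0,0.9,0,0,0.254,-0.724]]
  squeeze: 20

```text
time: 0.65
position: [0.5467, -0.0876, 0.1984]
tool_rot: [-2.615, -1.731, 0.009]
ft_force: [-0.4, 0.4, -0.3]
grip_width: 0.632
grip_force: 0.0
```

```bash
python3 plan.py "-1,-93,200;-1,-93,160;-1,-93,134"
```

```text
t 0.65 now tray [ 33.  -79.5] 0.1984 turn [-0.005  0.001 -0.001] F [-0.4  0.4 -0.3] grip 0.6321258462223236
[-1.0, -93.0, 200.0] [-0.136, -0.339, -0.013]
[-1.0, -93.0, 160.0] [-0.135, -0.336, 0.387]
[-1.0, -93.0, 134.0] [-0.135, -0.335, 0.647]
```

>>> play_rows:
  increments:
    - [[-0.135,-0.335,0,0,0,0,-0.724],[-0.135,-0.335,0,0,0,0,-0.724],[-0.135,-0.335,0.1,0,0,0,-0.724],[-0.135,-0.335,0.2,0,0,0,-0.724],[-0.135,-0.335,0.3,0,0,0,-0.724],[-0.135,-0.335,0.3,0,0,0,-0.724]]

```text
time: 1.25
position: [0.5133, -0.0859, 0.1702]
tool_rot: [-2.615, -1.737, 0.004]
ft_force: [0.6, -0.1, -0.9]
grip_width: 0.153
grip_force: 0.0
```

```bash
python3 plan.py "-1,-93,134" && python3 - <<'E'
from h import *
T=np.load("tray.npz");R,t=T["R"],T["t"]
im,C=shot("wrist","w2.png")
for o in blobs(im,C):
    x=R.T@(o[4]-t)
    if abs(x[0])<.15 and -.2<x[1]<.12: print(*o[:4],"tray",x.round(4))
E
```

```text
t 1.25 now tray [  1.5 -90.8] 0.1702 turn [-0.002  0.001  0.001] F [ 0.6 -0.1 -0.9] grip 0.15270271723641518
[-1.0, -93.0, 134.0] [-0.021, -0.024, 0.362]
red 179 188 30.0 tray [-0.0755 -0.0642]
red 320 183 28.7 tray [ 0.0017 -0.061 ]
red 148 96 5.7 tray [-0.0868 -0.0156]
red 490 68 36.0 tray [ 0.0873 -0.0021]
blue 443 209 28.7 tray [ 0.0698 -0.0756]
blue 158 81 33.1 tray [-0.0809 -0.0086]
```

View pics/w2.png

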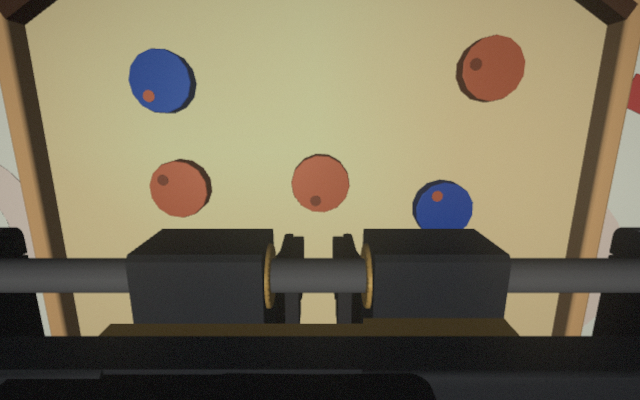

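The view from above shows the terracotta discs at (320,183), (179,188) and (490,68), and the blue ones at (162,81) and (443,209). The fingers are centred behind the middle disc.

>>> play_rows:
  increments:
    - [[-0.02,0,0.15,0,0,0,-0.724],[-0.02,0,0.3,0,0,0,-0.724],[-0.02,0,0.355,0,0,0,-0.724],[0.08,0,0.355,0,0,0,-0.724],[0.18,0,0.355,0,0,0,-0.724],[0.28,0,0.355,0,0,0,-0.724],[0.38,0,0.355,0,0,0,-0.724],[0.48,0,0.355,0,0,0,-0.724]]

```text
time: 2.1
position: [0.5332, -0.0408, 0.1373]
tool_rot: [2.616, 1.738, 0.001]
ft_force: [-0.3, -0.2, 0.8]
grip_width: 0.139
grip_force: 0.1
```

```bash
python3 plan.py "0,40,134;0,84,134"
```

```text
t 2.1 now tray [  2.4 -41.6] 0.1373 turn [ 0.001 -0.     0.001] F [-0.3 -0.2  0.8] grip 0.13905947801801985
[0.0, 40.0, 134.0] [0.816, -0.023, 0.033]
[0.0, 84.0, 134.0] [1.256, -0.022, 0.033]
```

>>> play_rows:
  increments:
    - [[0.1,0,0.03,0,0,0,-0.724],[0.2,-0.005,0.03,0,0,0,-0.724],[0.3,-0.01,0.03,0,0,0,-0.724],[0.4,-0.015,0.03,0,0,0,-0.724],[0.5,-0.02,0.03,0,0,0,-0.724],[0.6,-0.022,0.03,0,0,0,-0.724],[0.7,-0.022,0.03,0,0,0,-0.724],[0.8,-0.022,0.03,0,0,0,-0.724]]

```text
time: 2.9
position: [0.562, 0.0333, 0.1338]
tool_rot: [2.617, 1.737, 0.0]
ft_force: [-0.2, 0.3, -0.3]
grip_width: 0.137
grip_force: 0.0
```

```bash
python3 plan.py "0,84,134;0,86,134" && python3 - <<'E'
from h import *
T=np.load("tray.npz");R,t=T["R"],T["t"]
im,C=shot("wrist","w3.png")
for o in blobs(im,C):
    x=R.T@(o[4]-t)
    if abs(x[0])<.15 and -.2<x[1]<.2: print(*o[:4],"tray",x.round(4))
E
```

```text
t 2.9 now tray [-0.  37.9] 0.1338 turn [ 0. -0.  0.] F [-0.2  0.3 -0.3] grip 0.13683684775190189
[0.0, 84.0, 134.0] [0.461, 0.0, -0.002]
[0.0, 86.0, 134.0] [0.481, 0.0, -0.002]
red 516 318 22.1 tray [0.096  0.0077]
red 318 208 34.7 tray [-0.0007  0.063 ]
```

View pics/w3.png

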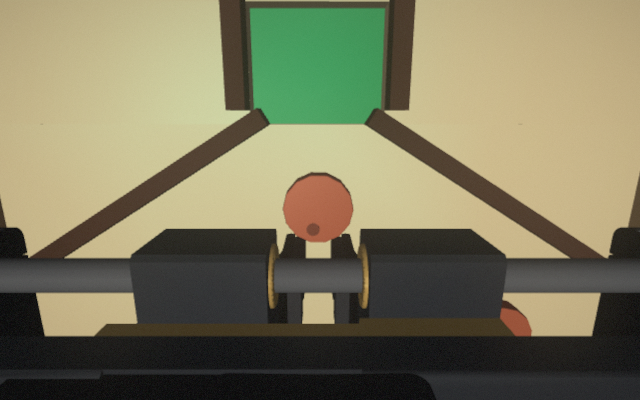

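The disc sits nested on the fingertips at (318,208), and the gate is straight ahead at (318,120).

>>> play_rows:
  increments:
    - [[0.1,0,0,0,0,0,-0.724],[0.2,0,0,0,0,0,-0.724],[0.3,0,0,0,0,0,-0.724],[0.4,0,0,0,0,0,-0.724],[0.5,0,0,0,0,0,-0.724],[0.5,0,0,0,0,0,-0.724],[0.5,0,0,0,0,0,-0.724]]

```text
time: 3.65
position: [0.581, 0.0788, 0.1336]
tool_rot: [2.617, 1.738, -0.001]
ft_force: [0.7, -0.2, -0.6]
grip_width: 0.138
grip_force: 0.0
```

```bash
python3 plan.py "0,30,170;87,-2,170;87,-2,134" && python3 - <<'E'
from h import *
T=np.load("tray.npz");R,t=T["R"],T["t"]
im,C=shot("wrist","w4.png")
for o in blobs(im,C):
    x=R.T@(o[4]-t)
    if abs(x[0])<.15 and -.2<x[1]<.3: print(*o[:4],"tray",x.round(4), "bin level",(R.T@(ray(C,o[1],o[2],.014)[:2]-t)).round(3))
E
```

```text
t 3.65 now tray [-0.1 87.2] 0.1336 turn [-0.  0.  0.] F [ 0.7 -0.2 -0.6] grip 0.13795396461310888
[0.0, 30.0, 170.0] [-0.572, 0.001, -0.363]
[87.0, -2.0, 170.0] [-0.893, 0.87, -0.363]
[87.0, -2.0, 134.0] [-0.893, 0.87, -0.003]
red 318 186 26.3 tray [-0.0009  0.1222] bin level [-0.001  0.111]
red 568 66 13.0 tray [0.1012 0.1725] bin level [0.138 0.179]
```

>>> play_rows:
  increments:
    - [[-0.2,0,-0.2,0,0,0,0.3],[-0.5,0.2,-0.38,0,0,0,0.3],[-0.7,0.5,-0.38,0,0,0,0.3],[-0.893,0.87,-0.38,0,0,0,0.3],[-0.893,0.87,-0.38,0,0,0,0.3],[-0.893,0.87,-0.38,0,0,0,0.3],[-0.893,0.87,-0.38,0,0,0,0.3]]

```text
time: 4.4
position: [0.6258, -0.0365, 0.1714]
tool_rot: [-2.616, -1.738, 0.001]
ft_force: [0.7, 0.3, 0.5]
grip_width: 0.629
grip_force: 0.0
```

```bash
python3 plan.py "87,-2,133;-1,-2,133" && python3 - <<'E'
from h import *
T=np.load("tray.npz");R,t=T["R"],T["t"]
im,C=shot("wrist","w5.png"); d,D=shot("side","d5.png")
cv2.imwrite("pics/m5.png",np.hstack([cv2.resize(im,(400,250)),cv2.resize(d[110:260,230:400],(400,353))[:250]]))
for o in blobs(d,D,amin=15):
    x=R.T@(o[4]-t)
    if abs(x[0])<.15 and -.2<x[1]<.3: print(*o[:4],"tray",x.round(4))
E
```

```text
t 4.4 now tray [85.9 -1.6] 0.1714 turn [-0.001 -0.     0.001] F [0.7 0.3 0.5] grip 0.629231576791419
[87.0, -2.0, 133.0] [-0.004, 0.011, 0.384]
[-1.0, -2.0, 133.0] [-0.004, -0.869, 0.385]
red 328 224 4.7 tray [ 0.0487 -0.1702]
red 289 222 5.1 tray [-0.0491 -0.1705]
red 284 195 4.9 tray [-0.0756 -0.0694]
red 347 184 5.0 tray [ 0.0877 -0.0062]
blue 338 202 4.7 tray [ 0.0703 -0.0817]
blue 286 182 4.1 tray [-0.0792 -0.0134]
```

View pics/m5.png

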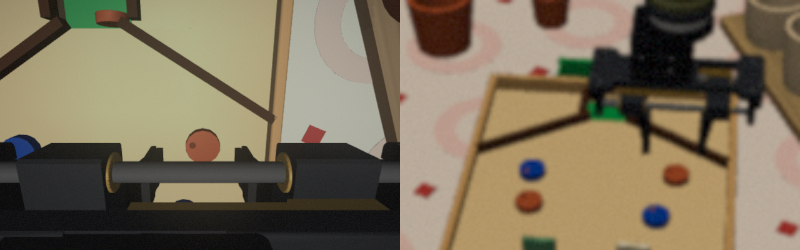

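The side view shows the remaining four tray discs in place. The wrist view shows something red at the gate, around (172,28) at full scale, so I'm looking closer.

```bash
python3 - <<'E'
from h import *
T=np.load("tray.npz");R,t=T["R"],T["t"]
s=ctrl.get_state();C=cam("wrist",s);im=cv2.imread("pics/w5.png")
for o in blobs(im,C):
    x=R.T@(o[4]-t); print(*o[:4],"tray",x.round(4))
f,cx,cy,K,k=C
for p in((87,-2,70),(1,110,15),(88,-8,105)):
    q=K@np.r_[R@(np.array(p[:2])/1e3)+t,p[2]/1e3]+k; print(p,f*q[:2]/q[2]+[cx,cy])
cv2.imwrite("pics/c5.png",cv2.resize(im[0:110,60:300],None,fx=3,fy=3,interpolation=2))
E
```

```text
red 324 234 27.4 tray [ 0.0886 -0.0011]
red 502 218 19.0 tray [0.1881 0.0092]
red 177 26 24.9 tray [0.015  0.1074]
blue 31 234 24.5 tray [-0.0783 -0.0013]
(87, -2, 70) [321.2268961  235.79569664]
(1, 110, 15) [187.72893977  41.77370491]
(88, -8, 105) [323.72575857 271.61244234]
```

View pics/c5.png

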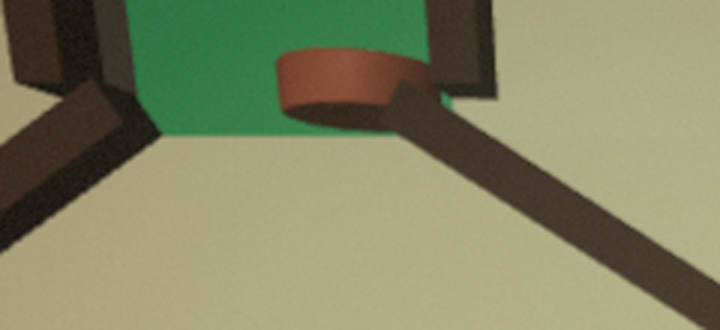

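```bash
python3 - <<'E'
from h import *
im,C=shot("wrist","w6.png"); T=np.load("tray.npz");R,t=T["R"],T["t"]
for o in blobs(im,C): print(*o[:4],"tray",(R.T@(o[4]-t)).round(4))
w4=cv2.imread("pics/w4.png"); d=cv2.imread("pics/s1.png"); sc,_=shot("scene","s6.png")
a=cv2.resize(im[0:110,60:300],(480,220)); b=cv2.resize(w4[60:280,200:440],(240,220)); c=cv2.resize(sc[170:270,320:440],(720,600))[:340]
cv2.imwrite("pics/m6.png",np.vstack([np.hstack([a,b]),c]))
E
```

```text
red 324 235 27.4 tray [ 0.0887 -0.0015]
red 501 218 19.5 tray [0.1879 0.0086]
red 178 27 24.6 tray [0.0152 0.1071]
blue 32 232 23.7 tray [-0.0779 -0.0007]
```

View pics/m6.png

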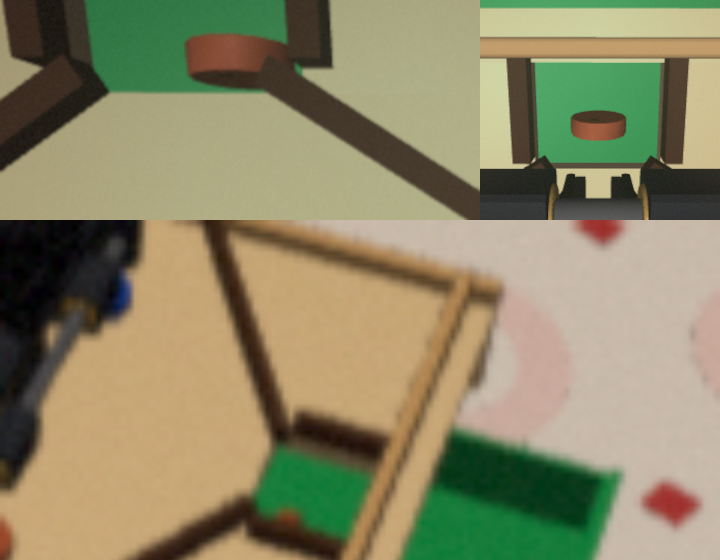

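The first disc lies low in the bin under the slot, standing on edge; the slot and strip hide part of it. Next I lower the open fingers around the second disc and slide it to the centre line.

>>> play_rows:
  increments:
    - [[-0.0,0.015,0.15,0,0,0,0.3],[-0.0,0.015,0.3,0,0,0,0.3],[-0.0,0.015,0.38,0,0,0,0.3],[0,0.015,0.38,0,0,0,0.3],[0,-0.08,0.38,0,0,0,0.3],[0,-0.18,0.38,0,0,0,0.3],[0,-0.28,0.38,0,0,0,0.3],[0,-0.38,0.38,0,0,0,0.3]]

```text
time: 5.4
position: [0.5905, -0.0221, 0.1341]
tool_rot: [2.617, 1.738, 0.001]
ft_force: [0.2, 0.3, -0.6]
grip_width: 0.65
grip_force: 0.0
```

```bash
python3 plan.py "-11,-2,133;-3,-2,133" && python3 - <<'E'
from h import *
T=np.load("tray.npz");R,t=T["R"],T["t"];S=cam("scene")
for z in(.014,.03,.045,.06): print(z,(R.T@(ray(S,368,219.5,z)[:2]-t)).round(3))
E
```

```text
t 5.4 now tray [47.9 -2.1] 0.1341 turn [ 0. -0.  0.] F [ 0.2  0.3 -0.6] grip 0.6502716478608549
[-11.0, -2.0, 133.0] [0.001, -0.589, 0.011]
[-3.0, -2.0, 133.0] [0.001, -0.509, 0.011]
0.014 [-0.02   0.114]
0.03 [-0.006  0.116]
0.045 [0.006 0.119]
0.06 [0.019 0.122]
```

>>> play_rows:
  increments:
    - [[0,-0.12,0.01,0,0,0,0.3],[0,-0.22,0.01,0,0,0,0.3],[0,-0.32,0.01,0,0,0,0.3],[0,-0.42,0.01,0,0,0,0.3],[0,-0.52,0.01,0,0,0,0.3],[0,-0.6,0.01,0,0,0,0.3],[0,-0.6,0.01,0,0,0,0.3],[0,-0.5,0.01,0,0,0,0.3]]

```text
time: 6.2
position: [0.545, -0.0028, 0.1328]
tool_rot: [-2.616, -1.739, 0.0]
ft_force: [0.2, -0.1, 0.1]
grip_width: 0.652
grip_force: 0.0
```

>>> play_rows:
  increments:
    - [[-0.15,0,0,0,0,0,0.3],[-0.3,0,0,0,0,0,0.3],[-0.38,0,0,0,0,0,0.3],[-0.38,0,0,0,0,0,-0.724],[-0.38,0,0,0,0,0,-0.724],[-0.38,0,0,0,0,0,-0.724],[-0.38,0,0,0,0,0,-0.724]]

```text
time: 6.9
position: [0.5308, -0.0376, 0.1328]
tool_rot: [-2.617, -1.739, -0.001]
ft_force: [-0.2, -0.1, 0.7]
grip_width: 0.375
grip_force: 0.0
```

```bash
cat > look.py <<'E'
from h import *
T=np.load("tray.npz");R,t=T["R"],T["t"]
for n in("wrist","side"):
    im,C=shot(n,"l.png")
    for o in blobs(im,C,amin=25):
        x=R.T@(o[4]-t)
        if abs(x[0])<.15 and -.12<x[1]<.2: print(n,*o[:4],"tray",x.round(4))
E
python3 look.py; python3 plan.py "0,-36,133;0,88,133"
```

```text
wrist red 128 211 6.4 tray [-0.0868 -0.0157]
wrist red 318 180 35.7 tray [-0.0017 -0.0016]
wrist blue 141 194 36.9 tray [-0.08   -0.0079]
side red 284 195 4.9 tray [-0.0756 -0.0694]
side red 314 181 5.0 tray [-0.003  -0.0039]
side blue 338 202 4.7 tray [ 0.0703 -0.0817]
side blue 286 182 4.1 tray [-0.0792 -0.0134]
t 7.0 now tray [ -1.1 -39.7] 0.1328 turn [ 0.    -0.     0.001] F [-0.1  1.  -0.4] grip 0.2825482026910043
[0.0, -36.0, 133.0] [0.037, 0.011, -0.002]
[0.0, 88.0, 133.0] [1.277, 0.013, -0.002]
```

>>> play_rows:
  increments:
    - [[0,0,0,0,0,0,-0.724],[0,0,0,0,0,0,-0.724],[0.1,0,0,0,0,0,-0.724],[0.2,0,0,0,0,0,-0.724],[0.3,0,0,0,0,0,-0.724],[0.4,0.0,0,0,0,0,-0.724],[0.5,0.005,0,0,0,0,-0.724],[0.6,0.01,0,0,0,0,-0.724]]

```text
time: 7.8
position: [0.5553, 0.0176, 0.1327]
tool_rot: [2.617, 1.738, 0.0]
ft_force: [0.3, -0.6, -0.3]
grip_width: 0.139
grip_force: 0.1
```

```bash
python3 look.py; python3 plan.py "0,88,133"
```

```text
wrist red 318 209 35.2 tray [-0.0007  0.046 ]
wrist red 318 58 29.6 tray [-0.0009  0.109 ]
wrist blue 130 309 15.3 tray [-0.0909 -0.004 ]
side red 284 195 5.2 tray [-0.0766 -0.0695]
side blue 338 202 4.7 tray [ 0.0703 -0.0817]
side blue 286 182 4.1 tray [-0.0792 -0.0134]
t 7.9 now tray [-0.3 22. ] 0.1328 turn [ 0.    -0.001  0.002] F [1.4 0.2 0.2] grip 0.14116314077315584
[0.0, 88.0, 133.0] [0.66, 0.004, -0.001]
```

```bash
python3 - <<'E'
from h import *
T=np.load("tray.npz");R,t=T["R"],T["t"]
s=ctrl.get_state();f,cx,cy,K,k=cam("wrist",s)
s2=dict(s);s2["position"]=[.6258,-.0365,.1714];_,_,_,K2,k2=cam("wrist",s2)
P=lambda K,k:np.array([[f,0,cx],[0,f,cy],[0,0,1]])@np.c_[K,k]
for a,b in(((318.,58.),(178.,27.)),):
    X=cv2.triangulatePoints(P(K,k),P(K2,k2),np.array(a)[:,None],np.array(b)[:,None])[:,0];X=X[:3]/X[3];print((R.T@(X[:2]-t)).round(4),X[2])
im,_=shot("wrist","w7.png")
w5=cv2.imread("pics/w5.png")
cv2.imwrite("pics/c7.png",cv2.resize(im[0:260,200:440],None,fx=2,fy=2))
E
```

```text
[-0.0013  0.1167] 0.022774439912876067
```

View pics/c7.png

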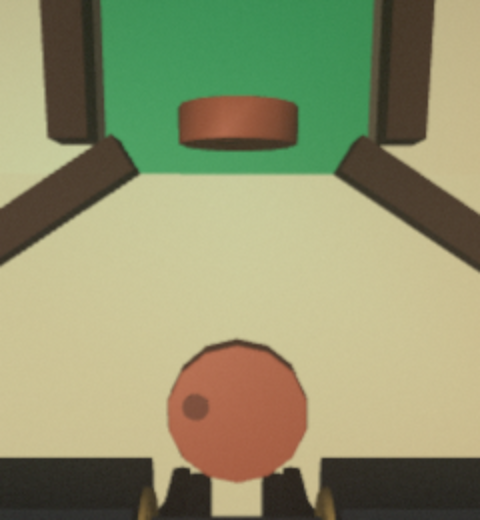

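Triangulation puts disc 1 at z = 23 mm, so it is standing on edge in the bin. The second disc is nested on the fingertips in the middle, so I push it through a little faster to land past the first.

>>> play_rows:
  increments:
    - [[0.08,0.003,0,0,0,0,-0.724],[0.2,0.003,0,0,0,0,-0.724],[0.36,0.003,0,0,0,0,-0.724],[0.54,0.003,0,0,0,0,-0.724],[0.68,0.003,0,0,0,0,-0.724],[0.68,0.003,0,0,0,0,-0.724],[0.4,0.003,-0.1,0,0,0,-0.724]]

```text
time: 8.65
position: [0.5705, 0.058, 0.1416]
tool_rot: [-2.609, -1.746, 0.001]
ft_force: [-0.2, -0.8, 0.3]
grip_width: 0.14
grip_force: 0.0
```

```bash
python3 look.py; cp pics/l.png pics/d8.png; python3 plan.py "-75,-64,172" 
```

```text
wrist red 45 314 4.9 tray [-0.1416  0.0302]
wrist red 322 120 41.2 tray [-0.0013  0.1276]
side red 284 195 5.1 tray [-0.0754 -0.0707]
side blue 338 202 4.7 tray [ 0.0703 -0.0817]
side blue 286 182 4.1 tray [-0.0792 -0.0134]
t 8.75 now tray [ 1.6 55.9] 0.1434 turn [ 0.001  0.002 -0.002] F [ 0.7 -1.2  0.8] grip 0.13827448438422155
[-75.0, -64.0, 172.0] [-1.203, -0.761, -0.284]
```

>>> play_rows:
  increments:
    - [[-0.1,0,-0.3,0,0,0,0.3],[-0.3,0,-0.3,0,0,0,0.3],[-0.3,0,-0.3,0,0,0,0.3],[-0.3,0,-0.3,0,0,0,0.3]]

```text
time: 9.15
position: [0.5589, 0.0257, 0.1724]
tool_rot: [-2.618, -1.735, 0.0]
ft_force: [-0.4, 0.3, -0.8]
grip_width: 0.413
grip_force: 0.0
```

```bash
python3 plan.py "-75,-64,172"; python3 - <<'E'
from h import *
im,C=shot("wrist","w8.png"); 
for o in blobs(im,C): print(*o[:4])
cv2.imwrite("pics/c8.png",cv2.resize(im[0:220,200:440],None,fx=2.5,fy=2.5))
E
```

```text
t 9.15 now tray [ 0.1 29.7] 0.1724 turn [-0.    -0.    -0.001] F [-0.4  0.3 -0.8] grip 0.4128619319509773
[-75.0, -64.0, 172.0] [-0.938, -0.75, 0.004]
red 602 250 10.3
red 26 219 17.0
red 318 105 18.5
red 318 59 25.3
```

View pics/c8.png

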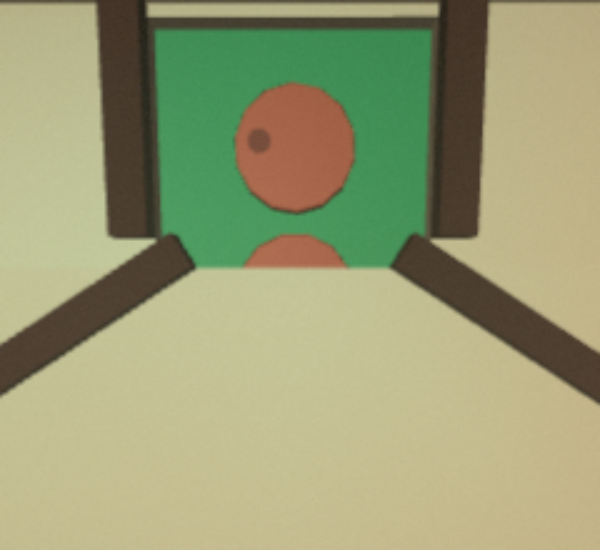

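Both discs now lie flat in the bin: one at crop (295,148), the other partly under the floor edge at (295,250). On to the third.

>>> play_rows:
  increments:
    - [[-0.25,-0.2,0,0,0,0,0.3],[-0.5,-0.4,0,0,0,0,0.3],[-0.75,-0.6,0,0,0,0,0.3],[-0.938,-0.755,0,0,0,0,0.3],[-0.938,-0.755,0,0,0,0,0.3],[-0.938,-0.755,0,0,0,0,0.3]]

```text
time: 9.8
position: [0.4533, -0.0306, 0.1727]
tool_rot: [-2.617, -1.738, -0.001]
ft_force: [0.3, 0.0, 0.1]
grip_width: 0.654
grip_force: 0.0
```

```bash
python3 look.py; python3 plan.py "-75.5,-64,133;12,-64,133;2,-64,133"
```

```text
wrist red 318 235 27.2 tray [-0.0761 -0.0638]
wrist red 298 150 4.9 tray [-0.0865 -0.0156]
wrist blue 581 238 14.5 tray [ 0.0746 -0.0652]
wrist blue 310 135 29.3 tray [-0.0804 -0.008 ]
side red 284 195 5.2 tray [-0.0766 -0.0695]
side blue 338 202 4.7 tray [ 0.0703 -0.0817]
side blue 286 182 4.1 tray [-0.0792 -0.0134]
t 9.9 now tray [-74.8 -62.7] 0.1728 turn [ 0.    -0.     0.001] F [ 0.  -0.3 -0. ] grip 0.6514606908153363
[-75.5, -64.0, 133.0] [-0.013, -0.007, 0.398]
[12.0, -64.0, 133.0] [-0.015, 0.868, 0.398]
[2.0, -64.0, 133.0] [-0.015, 0.768, 0.398]
```

>>> play_rows:
  increments:
    - [[-0.013,-0.007,0.15,0,0,0,0.3],[-0.013,-0.007,0.3,0,0,0,0.3],[-0.013,-0.007,0.398,0,0,0,0.3],[-0.013,-0.007,0.398,0,0,0,0.3],[-0.013,0.09,0.398,0,0,0,0.3],[-0.013,0.19,0.398,0,0,0,0.3],[-0.013,0.29,0.398,0,0,0,0.3],[-0.013,0.39,0.398,0,0,0,0.3]]

```text
time: 10.7
position: [0.4899, -0.0483, 0.1335]
tool_rot: [2.617, 1.736, 0.001]
ft_force: [-0.6, 0.3, 0.2]
grip_width: 0.65
grip_force: 0.1
```

```bash
python3 plan.py "12,-64,133;2,-64,133"
```

```text
t 10.7 now tray [-34.7 -65.3] 0.1335 turn [ 0.001 -0.    -0.   ] F [-0.6  0.3  0.2] grip 0.6496493332681901
[12.0, -64.0, 133.0] [0.013, 0.467, 0.006]
[2.0, -64.0, 133.0] [0.013, 0.367, 0.005]
```

>>> play_rows:
  increments:
    - [[0,0.1,0.005,0,0,0,0.3],[0,0.2,0.005,0,0,0,0.3],[0,0.3,0.005,0,0,0,0.3],[0,0.4,0.005,0,0,0,0.3],[0,0.467,0.005,0,0,0,0.3],[0,0.467,0.005,0,0,0,0.3],[0,0.36,0.005,0,0,0,0.3],[0,0.36,0.005,0,0,0,0.3]]

```text
time: 11.5
position: [0.5198, -0.0608, 0.1321]
tool_rot: [-2.615, -1.737, 0.002]
ft_force: [-0.1, -0.2, -0.2]
grip_width: 0.649
grip_force: 0.0
```

>>> play_rows:
  increments:
    - [[-0.15,0,0,0,0,0,0.3],[-0.3,0,0,0,0,0,0.3],[-0.38,0,0,0,0,0,0.3],[-0.38,0,0,0,0,0,-0.724],[-0.38,0,0,0,0,0,-0.724],[-0.38,0,0,0,0,0,-0.724],[-0.38,0,0,0,0,0,-0.724],[-0.38,0,0,0,0,0,-0.724]]

```text
time: 12.3
position: [0.5071, -0.0963, 0.1324]
tool_rot: [-2.617, -1.738, -0.0]
ft_force: [1.0, -0.3, -1.1]
grip_width: 0.279
grip_force: 0.0
```

```bash
python3 look.py; python3 plan.py "0,-95,133;0,88,133"
```

```text
wrist red 469 188 6.3 tray [ 0.0657 -0.0679]
wrist red 319 180 35.8 tray [-0.0005 -0.0647]
wrist red 105 60 7.8 tray [-0.0871 -0.0156]
wrist blue 477 204 36.4 tray [ 0.0698 -0.0753]
wrist blue 120 39 44.0 tray [-0.0798 -0.0076]
side red 311 196 5.3 tray [-0.0051 -0.0676]
side blue 338 201 4.8 tray [ 0.0698 -0.0801]
t 12.4 now tray [  -0.2 -103. ] 0.1325 turn [ 0. -0.  0.] F [ 0.3  0.1 -0.1] grip 0.1997332754087132
[0.0, -95.0, 133.0] [0.08, 0.002, -0.005]
[0.0, 88.0, 133.0] [1.91, 0.003, -0.005]
```

Disc 3 is centred at (-0.5,-65). Pushing it forward.

>>> play_rows:
  increments:
    - [[0,0,0,0,0,0,-0.724],[0.1,0,0,0,0,0,-0.724],[0.2,0,0,0,0,0,-0.724],[0.32,0,0,0,0,0,-0.724],[0.44,0,0,0,0,0,-0.724],[0.56,0,0,0,0,0,-0.724],[0.68,0,0,0,0,0,-0.724],[0.8,0,0,0,0,0,-0.724]]

```text
time: 13.2
position: [0.5384, -0.0219, 0.1325]
tool_rot: [2.617, 1.738, 0.0]
ft_force: [-0.5, -0.4, 0.6]
grip_width: 0.134
grip_force: 0.2
```

>>> play_rows:
  increments:
    - [[0.08,0,0,0,0,0,-0.724],[0.16,0,0,0,0,0,-0.724],[0.26,0,0,0,0,0,-0.724],[0.36,0,0,0,0,0,-0.724],[0.46,0,0,0,0,0,-0.724]]

```text
time: 13.7
position: [0.5561, 0.0201, 0.1325]
tool_rot: [2.618, 1.737, 0.0]
ft_force: [-0.1, -0.7, 0.8]
grip_width: 0.14
grip_force: 0.1
```

```bash
python3 look.py; python3 plan.py "0,88,133"
```

```text
wrist red 318 209 35.2 tray [-0.001   0.0486]
wrist red 318 88 19.1 tray [-0.0008  0.1002]
wrist red 318 35 31.2 tray [-0.0008  0.1201]
wrist blue 130 312 12.6 tray [-0.0914 -0.0029]
side blue 338 202 4.7 tray [ 0.0703 -0.0817]
side blue 286 182 4.1 tray [-0.0792 -0.0134]
t 13.8 now tray [-0.5 24.8] 0.1325 turn [ 0.    -0.001  0.002] F [-0.   0.4 -0.4] grip 0.1365048562071632
[0.0, 88.0, 133.0] [0.632, 0.007, -0.004]
```

>>> play_rows:
  increments:
    - [[0.08,0.005,0,0,0,0,-0.724],[0.2,0.005,0,0,0,0,-0.724],[0.35,0.005,0,0,0,0,-0.724],[0.52,0.005,0,0,0,0,-0.724],[0.65,0.005,0,0,0,0,-0.724],[0.65,0.005,0,0,0,0,-0.724],[0.4,0.005,-0.1,0,0,0,-0.724],[0.1,0.005,-0.6,0,0,0,-0.724]]

```text
time: 14.6
position: [0.5584, 0.0321, 0.181]
tool_rot: [-2.612, -1.738, 0.015]
ft_force: [0.5, -0.7, 0.0]
grip_width: 0.138
grip_force: 0.0
```

>>> play_rows:
  increments:
    - [[-0.1,0,-0.3,0,0,0,-0.724],[-0.1,0,-0.5,0,0,0,-0.724],[-0.1,0,-0.5,0,0,0,-0.724],[-0.1,0,-0.5,0,0,0,-0.724]]

```text
time: 15.0
position: [0.5578, 0.023, 0.2352]
tool_rot: [2.618, 1.737, 0.0]
ft_force: [0.4, -0.2, -0.1]
grip_width: 0.133
grip_force: 0.0
```

```bash
python3 look.py; python3 plan.py "0,60,230;0,110,230"
```

```text
wrist red 318 102 13.5 tray [-0.0009  0.101 ]
wrist red 316 56 30.1 tray [-0.002   0.1306]
side blue 338 202 4.7 tray [ 0.0703 -0.0817]
side blue 286 182 4.3 tray [-0.0791 -0.0153]
t 15.1 now tray [-0.5 26.7] 0.2337 turn [-0.001  0.001  0.   ] F [-0.9 -0.1 -0.9] grip 0.14396958985427508
[0.0, 60.0, 230.0] [0.333, 0.005, 0.037]
[0.0, 110.0, 230.0] [0.833, 0.006, 0.036]
```

>>> play_rows:
  increments:
    - [[0.3,0,0,0,0,0,-0.724],[0.6,0,0,0,0,0,-0.724],[0.6,0,0,0,0,0,-0.724],[0.6,0,0,0,0,0,-0.724]]

```text
time: 15.5
position: [0.5805, 0.0791, 0.2335]
tool_rot: [-2.615, -1.739, 0.005]
ft_force: [0.1, -1.2, 0.3]
grip_width: 0.137
grip_force: 0.0
```

```bash
python3 - <<'E'
from h import *
T=np.load("tray.npz");R,t=T["R"],T["t"]
im,C=shot("wrist","w12.png"); print(C[0],(-C[3].T@C[4]).round(3))
h=cv2.cvtColor(im,cv2.COLOR_BGR2HSV);m=cv2.inRange(h,(0,110,40),(12,255,255))
for c in cv2.findContours(m,0,2)[0]:
    if cv2.contourArea(c)<60: continue
    x,y,w,hh=cv2.boundingRect(c);u=x+w/2;v=y+hh/2
    print((x,y,w,hh),cv2.contourArea(c),[(z,(R.T@(ray(C,u,v,z)[:2]-t)).round(3).tolist()) for z in(.014,.025)])
    if abs(u-318)<40:
        print("row widths",[(r,*np.flatnonzero(m[r,x:x+w])[[0,-1]]+x) for r in range(y,y+hh,4) if m[r,x:x+w].any()])
        g=cv2.cvtColor(im,cv2.COLOR_BGR2GRAY);print("mid column",g[y-3:y+hh+3:2,int(u)].tolist())
E
```

```text
360.41409194094416 [0.606 0.14  0.326]
(80, 245, 25, 14) 199.0 [(0.014, [-0.211, 0.028]), (0.025, [-0.204, 0.033])]
(302, 166, 35, 20) 495.0 [(0.014, [-0.001, 0.1]), (0.025, [-0.001, 0.102])]
row widths [(166, np.int64(314), np.int64(324)), (170, np.int64(308), np.int64(331)), (174, np.int64(305), np.int64(334)), (178, np.int64(303), np.int64(335)), (182, np.int64(303), np.int64(336))]
mid column [126, 69, 124, 123, 125, 124, 125, 122, 124, 121, 122, 94, 135]
(301, 120, 36, 39) 1131.5 [(0.014, [-0.001, 0.132]), (0.025, [-0.001, 0.133])]
row widths [(120, np.int64(301), np.int64(336)), (124, np.int64(302), np.int64(335)), (128, np.int64(303), np.int64(333)), (132, np.int64(304), np.int64(334)), (136, np.int64(303), np.int64(336)), (140, np.int64(302), np.int64(336)), (144, np.int64(303), np.int64(336)), (148, np.int64(304), np.int64(335)), (152, np.int64(306), np.int64(333)), (156, np.int64(311), np.int64(328))]
mid column [196, 150, 92, 96, 96, 95, 97, 84, 79, 80, 105, 126, 123, 123, 126, 124, 123, 127, 122, 124, 124, 113, 123]
(481, 75, 27, 11) 146.5 [(0.014, [0.143, 0.18]), (0.025, [0.138, 0.179])]
```

```bash
python3 -c "
from bench import ctrl
print(ctrl.close_job())"
```

```text
the job is handed in; nothing more can be done
None
```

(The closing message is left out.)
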